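# Refit the quarter-turn locking knob of a parts jig

### The job

Take the orange T-foot knob out of its wooden parking block and refit it on the sliding jaw of the parts jig: pass its foot through the slot in the jaw, push it in against the spring, turn it a quarter turn and let it come back up so that it locks, then let go of it. Feel for the slot gently, do not force the knob against the jig, and leave the bottles and the carton standing where they are.

Things in the scene. Friction and masses are not known exactly. Their poses are not given: they have to be found in the camera images.
- knob: Knob, 62 mm tall, about 0.07 kg. Origin: centre of the underside of its foot; z up along the shank, x along foot and wing. Brass T-foot 28 (x) x 9 (y) x 6 mm; round shank 9 mm thick; steel collar 26 mm across, 4 mm thick, its underside 18 mm above the origin; orange wing grip above. It starts upright, the collar resting on the parking block.
- wing (a point): Middle of the knob's orange wing grip, 42 mm above the knob's origin. The wing is 38 (x) x 12 (y) mm and reaches from 22 to 62 mm above the knob's origin; its long side is parallel to the foot.
- holder: Wooden parking block, fixed, 60x60x28 mm, origin at the centre of its underside on the bench. A pocket 36 (x) x 16 (y) mm, 24 mm deep, in its top takes the knob's foot with play. Mind the bench lamp when moving to it: its pull cord hangs down to 0.53 m above the bench at the right (about x 0.53, y -0.28), and the lamp itself, 0.7 m up, reaches from there to the far right.
- jig: Parts jig, fixed to the bench: dark base plate 134 (x) x 92 (y) x 8 mm, two low rails along x, grey fixed jaw 42 mm tall at the +x end, blue sliding jaw (52 x 60 mm) with aluminium top. Origin: centre of the base plate's underside, z up. The sliding jaw stands stiffly (12 N to shift it) somewhere in a 22 mm travel along x, which is not reported. Knob and jig bear at most 25 N on each other.
- jaw_top (a point): Point of the jig at the height of the sliding jaw's flat top (50 mm), at the middle of the jaw's travel. The jaw's top plate is 6 mm thick and gives on rubber pads (2.5 N/mm, up to 6 mm); its slot is 12 mm wide along the jig's x and 32 mm long along the jig's y. The slot's centre lies between -11 and +11 mm from this point along the jig's x, at 0 along y: where exactly must be seen or felt.
- lock_height (a point): Point 12 mm below jaw_top: height of the knob's origin once locked, foot along the jig's x, lifted by the spring into a 17 mm groove under the plate. A damped spring plate 7 mm below the jaw's top (0.8 N/mm, 1.6 N preload) pushes the foot up. The foot can turn, either way, with its underside 15 mm or more below the jaw's top; at 18 mm the collar meets the jaw. Part turned it hangs 3 mm low.
- wood_glue: White glue bottle with an orange tip, 52 mm across, 130 mm tall, loose. Origin: centre of its underside.
- pill_bottle: Orange bottle with a white cap, 41 mm across, 60 mm tall, loose. Origin: centre of its underside.
- tip_carton: Small printed carton, 45x58x52 mm, loose. Origin: centre of its underside.
Things that resemble listed ones, but are neither listed nor needed, are in the scene too. Of the things that look like the knob, the smaller one is meant.

How it is judged (in metres and radians):
On the way:
1. the knob's foot has passed through the slot of the jaw, lying along it (x of knob in the frame of jig between -0.015 and 0.015 m and y of knob in the frame of jig between -0.006 and 0.006 m and z of knob in the frame of jig below 0.041 m and angle between the x axis of knob and the y axis of jig, either way round below 0.2 rad), for 0.1 s.
At the end, for the whole second after the job is handed in: the knob sits in the jaw, upright within 7 degrees, its foot crosswise under the slot (along the jig's x within 19 degrees), lifted into the groove (foot's underside 10.5 to 14 mm below the jaw's top), within 15 mm in x and 6 mm in y of the jig's origin, at rest and released (x of knob in the frame of jig between -0.015 and 0.015 m and y of knob in the frame of jig between -0.006 and 0.006 m and z of knob in the frame of jig between 0.036 and 0.0395 m and angle between the x axis of knob and the x axis of jig, either way round below 0.33 rad and angle between knob's own z axis and vertical below 0.12 rad and linear speed of knob below 0.02 m/s); the robot touches nothing.
It fails at once if knob and jig press on each other with more than 25 N (contact force between knob and jig above 25 N).
It fails at once if wood_glue is shifted by more than 20 mm or tipped (distance of wood_glue from where it was at the start of the episode above 0.02 m or angle between wood_glue's own z axis and vertical above 0.35 rad).
It fails at once if pill_bottle is shifted by more than 20 mm or tipped (distance of pill_bottle from where it was at the start of the episode above 0.02 m or angle between pill_bottle's own z axis and vertical above 0.35 rad).
It fails at once if tip_carton is shifted by more than 20 mm or tipped (distance of tip_carton from where it was at the start of the episode above 0.02 m or angle between tip_carton's own z axis and vertical above 0.35 rad).
It also fails if it takes over 56 s, if anything falls off the work surface, if the arm or the gripper's body presses on something with over 40 N, if the wrist force passes 120 N, or if a joint passes its speed limit or range.

### The arm

A 7-joint arm with a two-finger parallel gripper is mounted at the origin on a cart in front of the work surface, level with it; the furniture and walls round the work are solid. World frame = base frame: x ahead of the robot, y to its left, z up, the work surface at z = 0. Lengths are in m, angles in degrees, forces in N, time in s.
With the tool pointing down it reaches from about 0.425 to 0.8 m from the base axis. Payload 8.3 kg.
Tool frame: the origin (TCP) lies between the finger pads; the fingertips stand 17 mm ahead of it and the grasp point (between the pads) lies 2 mm behind it; z points along the fingers, x is the direction in which the jaws open and shut, and the axes are right-handed (so a half turn about z gives the same grasp; the last joint's range is limited). The gripper opens to 85 mm and grips with 20 to 120 N. Pads are 22 mm wide; open, the fingers measure 114 mm over their backs; the gripper's body (76 mm by 85 mm) begins 54 mm behind the grasp point. The pads swing forward as they close: fully open they stand 13 mm farther back than shut.
Start: joints at [66.927, 21.967, 0.94, 78.501, -0.361, 79.538, -2.664], TCP at [0.208, -0.589, 0.248] pointing down, gripper open.
Joint ranges: [-169.22, 169.22], [-14.56, 117.87], [-87.37, 89.26], [10.42, 133.3], [-82.24, 262.24], [0.94, 117.77], [-172.7, 172.7]. Speed limits (degrees/s): [136.94, 136.94, 172.46, 172.46, 180, 180, 180].

### API

Orientations are given as [roll, pitch, yaw] about the fixed x, y, z axes, in that order (R = Rz(yaw) Ry(pitch) Rx(roll)).
In Python, from bench import arm gives the robot as it stands.
- The arm moves only by the tool move_arm, never from a script. Its argument "steps" is a list of rows, each an object with "jaw": the closure, from -1 (fully open) to 1 (shut), so that 0 is half open; "travel": the shift along the world's x, y, z scaled (see below), a list of three; "angular": the turn, a rotation vector about the world's x, y, z scaled (see below), a list of three. A call has 1 to 10 rows; each row shifts and turns the pose as measured when the row begins; what a row does not reach is not made up. The controller multiplies each number of a shift by 0.1 m and each number of a turn by 120 degrees. A row lasts 1/10 s, in which the tool goes at most 50 mm and 8.59 degrees, less where a joint would pass 70% of its speed; a pose out of reach is approached as far as the arm can. A call with a number of a shift or a turn outside -1 to 1 is refused whole. A call with a gripper value outside its range is refused whole. The fingers move at their own pace and stop on an object; "grip_force" is the grip in N (left out, the last holds). Time passes only in rows, so rows that do not move let the fingers close. It gives the time, the measured TCP pose, the force and the opening at its end, in the units of the state.
- arm.sense(): the state, without advancing time (a new reading comes with each control period).
- arm.camera(name): name is "side" or "top" or "wrist"; returns a dict with "frame" (384x512x3 uint8, red, green, blue), "K" (3x3 intrinsics, pixels), "R" (3x3) and "t" (3): a world point X has camera coordinates R X + t. Camera axes: x right, y down, z forward; pixel columns grow to the right and rows downward; lengths in m; the calibration is good to about 2 mm. A picture is of the moment at which its call begins. There is no depth.
- arm.hand_in(): hands the job in, once; it reports no verdict.
Trained networks look in the newest picture that a camera, given by its name, has taken for a name from the list of things; names that differ only in an ending like _2 or _b are one class to them, and where a whole thing is asked for, a point or a joint stands for the part that bears it (a point fixed in the world has none). Each returns a list of dicts, best first, with "confidence" (0 to 1); they miss things now and then, are a little off and sometimes report something else, mostly with a low value. They report only what shows in the picture. A call takes as long as a camera call. They do not tell look-alikes from the thing itself.
- arm.search_frame(camera, label): "point" ([column, row] in pixels, amid what is visible of it).
The state is a dict: "time": time; "joint_positions": joint angles; "joint_velocities": joint speeds; "tau": joint torques, N m; "tool_pos": TCP position; "eef_rot": TCP orientation; "contact_force": force on the tool from outside, world axes, zero at the start; "torque": the same for the moment, N m; "finger_gap": finger opening in m.
Only numpy, scipy, OpenCV 4.12 (cv2) and the standard library are available. Lean on these libraries where they do the work, as an engineer would, in place of code of your own. Each camera call takes 0.05 s, during which the arm holds its last target.

## Working session

There is one attempt and no reset: what is moved stays moved. The work goes in short steps, Python scripts to look and compute and a tool call to move; the robot and the scene stay as the last step left them, time stands still between calls to the robot, and variables do not carry over. Pictures are saved under pics/ and viewed, and the job is handed in when it is done.

Besides the shell and the picture viewer there is one more tool, called as name(argument=value, ...), one argument or row to a line, values as JSON. move_arm: Moves the arm, as the interface text tells. Its arguments: {"type":"object","properties":{"steps":{"type":"array"},"grip_force":{"type":"number"}},"required":["steps"]}

```bash
mkdir -p pics; cat > h.py <<'E'
from bench import arm
import numpy as np, cv2
def snap(n,f):
    c=arm.camera(n); cv2.imwrite(f'pics/{f}.png',c['frame'][:,:,::-1]); np.savez(f'pics/{f}.npz',**{k:c[k] for k in('K','R','t')}); return c
def px(c,X):
    p=c['K']@(np.asarray(c['R'])@np.array(X)+c['t']); return p[:2]/p[2]
def ray(c,uv,z):
    d=np.asarray(c['R']).T@np.linalg.solve(c['K'],[uv[0],uv[1],1]); o=-np.asarray(c['R']).T@c['t']; return o+d*(z-o[2])/d[2]
E
python3 - <<'E'
from h import *
for n in('top','side'):
    c=snap(n,n+'0'); print(n,-np.asarray(c['R']).T@c['t'],c['K'][0][0])
    for l in('knob','wing','holder','jig','jaw_top','wood_glue','pill_bottle','tip_carton'):
        for r in arm.search_frame(n,l): print(l,np.round(r['point']),round(r['confidence'],2),np.round(ray(c,r['point'],{'wing':.052,'knob':.04,'jaw_top':.05,'holder':.028}.get(l,.03)),3))
s=arm.sense();print(s)
E
```

```text
top [0.36510005 0.01874133 0.89452884] 353.98328782122445
knob [247. 266.] 0.55 [0.377 0.028 0.04 ]
wing [245. 269.] 0.78 [0.37  0.032 0.052]
wing [214. 234.] 0.59 [0.454 0.104 0.052]
holder [214. 233.] 0.89 [0.458 0.106 0.028]
jig [292. 190.] 0.58 [ 0.561 -0.088  0.03 ]
wood_glue [253. 135.] 0.94 [0.709 0.006 0.03 ]
wood_glue [214. 231.] 0.39 [0.464 0.106 0.03 ]
tip_carton [190. 144.] 0.79 [0.688 0.167 0.03 ]
side [0.52721252 0.73543756 0.71155994] 453.14122786712795
knob [284. 224.] 0.85 [0.465 0.104 0.04 ]
knob [321. 194.] 0.7 [0.377 0.015 0.04 ]
wing [323. 193.] 0.76 [0.376 0.026 0.052]
wing [285. 221.] 0.72 [0.463 0.107 0.052]
wing [172. 190.] 0.44 [0.701 0.006 0.052]
holder [284. 237.] 0.95 [0.466 0.127 0.028]
jig [234. 175.] 0.75 [ 0.569 -0.064  0.03 ]
jaw_top [230. 174.] 0.78 [ 0.576 -0.046  0.05 ]
wood_glue [174. 189.] 0.87 [ 0.703 -0.019  0.03 ]
pill_bottle [294. 139.] 0.66 [ 0.417 -0.2    0.03 ]
tip_carton [171. 256.] 0.87 [0.686 0.173 0.03 ]
tip_carton [284. 226.] 0.61 [0.463 0.098 0.03 ]
{'time': 0.9, 'joint_positions': array([66.92822034, 21.96595552,  0.9414978 , 78.50359209, -0.35799314,
       79.53933086, -2.66325768]), 'joint_velocities': array([-0.00956198,  0.0224571 ,  0.00138293,  0.06827597,  0.04985994,
        0.06149712, -0.05926545]), 'tau': array([-7.01293375e-04, -6.27324057e+01,  8.42171777e-01, -3.72085869e+01,
        1.63990835e-02,  2.64884446e-03,  5.13807527e-05]), 'tool_pos': array([ 0.20829251, -0.58922474,  0.24827226]), 'eef_rot': array([ 1.79999599e+02,  5.98293746e-03, -7.05296751e+01]), 'contact_force': array([-0.08462902, -0.98119463,  0.36144242]), 'torque': array([-0.01866649,  0.01646669, -0.03325492]), 'finger_gap': 0.0853401779809516}
```

View images.

View pics/top0.png

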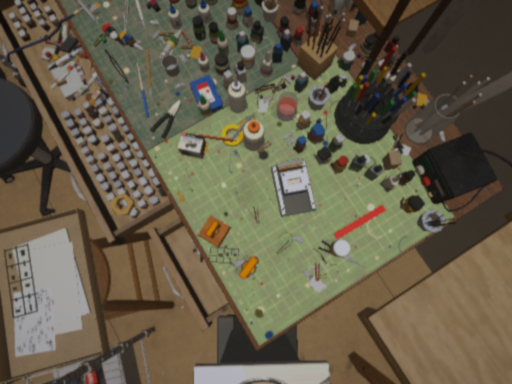

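View pics/side0.png

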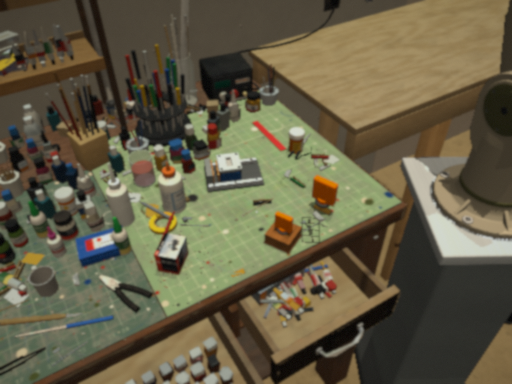

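```bash
python3 - <<'E'
import cv2
a=cv2.imread('pics/top0.png'); b=cv2.imread('pics/side0.png')
cv2.imwrite('pics/ct.png',cv2.resize(a[140:290,180:380],None,fx=4,fy=4,interpolation=cv2.INTER_CUBIC))
cv2.imwrite('pics/cs.png',cv2.resize(b[130:270,180:370],None,fx=4,fy=4,interpolation=cv2.INTER_CUBIC))
E
```

```text
(no output)
```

View pics/ct.png

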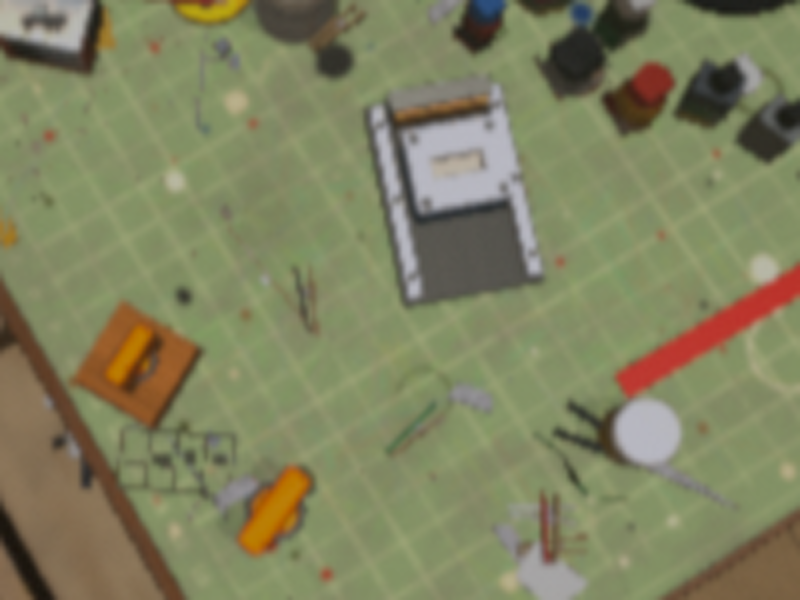

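View pics/cs.png

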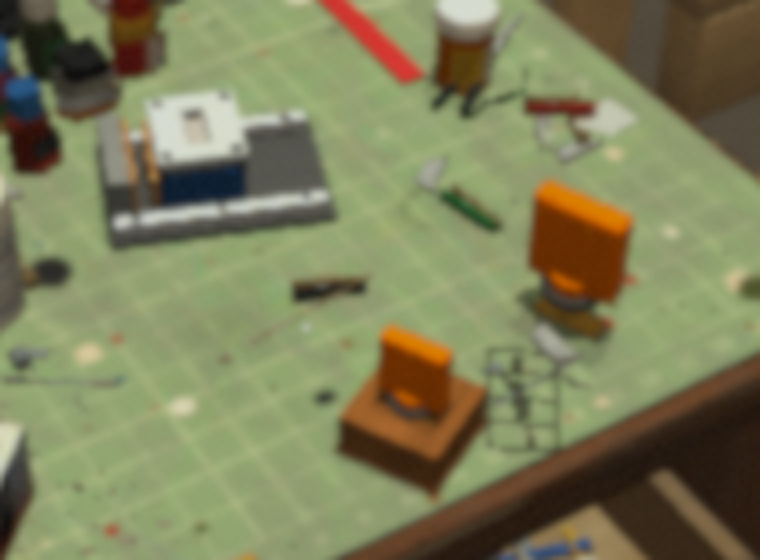

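```bash
python3 - <<'E'
from h import *
class C(dict):pass
for n in('top0','side0'):
    c=dict(np.load(f'pics/{n}.npz')); im=cv2.imread(f'pics/{n}.png')
    hsv=cv2.cvtColor(im,cv2.COLOR_BGR2HSV)
    m=cv2.inRange(hsv,(8,200,150),(22,255,255)); k,l,s,ce=cv2.connectedComponentsWithStats(m)
    for i in range(1,k):
        if s[i][4]>20: 
            r=cv2.minAreaRect(np.argwhere(l==i)[:,::-1].astype(np.float32)); bp=cv2.boxPoints(r)
            e=[ray(c,p,.072) for p in bp]; print(n,s[i],r,ray(c,r[0],.072 if n=='top0' else .06)[:2]); print(np.round(e,3)[:,:2].tolist())
c=dict(np.load('pics/top0.npz'))
f=lambda x,y:(x/4+180-.375,y/4+140-.375)
base=np.array([ray(c,f(*p),.012)[:2] for p in [(368,108),(498,85),(542,277),(408,303)]])
print('base',base, base.mean(0),[np.linalg.norm(base[i]-base[i-1]) for i in range(4)])
d=base[0]+base[1]-base[2]-base[3]; print('jigx yaw',np.degrees(np.arctan2(d[1],d[0])))
d=base[0]+base[3]-base[1]-base[2]; print('jigy yaw',np.degrees(np.arctan2(d[1],d[0])))
print('slot',[ray(c,f(*p),.05)[:2] for p in [(431,156),(483,150),(486,168),(434,175)]], ray(c,f(458,162),.05))
print('pill',ray(c,f(640,432),.06),'carton',ray(c,(190,143),.052),'glue',ray(c,(253,130),.12))
E
```

```text
top0 [249 123   9   8  43] ((253.0, 126.5), (7.0, 8.0), 90.0) [0.71466294 0.0047948 ]
[[0.724, 0.014], [0.724, -0.005], [0.705, -0.005], [0.706, 0.015]]
top0 [206 221  12  15  80] ((211.63232421875, 227.77940368652344), (4.973458766937256, 16.120866775512695), 30.963756561279297) [0.46547972 0.10773908]
[[0.453, 0.122], [0.485, 0.103], [0.478, 0.093], [0.447, 0.112]]
top0 [240 257  17  21 173] ((248.25003051757812, 267.2500305175781), (9.192387580871582, 22.62741470336914), 45.0) [0.37315697 0.02458949]
[[0.363, 0.05], [0.398, 0.013], [0.383, -0.001], [0.348, 0.036]]
side0 [163 168  10   7  48] ((167.5, 171.0), (6.0, 9.0), 90.0) [ 0.71667381 -0.04771367]
[[0.725, -0.044], [0.704, -0.043], [0.702, -0.023], [0.722, -0.023]]
side0 [315 176  22  13 121] ((325.5206298828125, 181.95361328125), (23.251428604125977, 5.178265571594238), 23.96249008178711) [ 3.67973168e-01 -3.10044478e-04]
[[0.395, 0.005], [0.388, -0.01], [0.347, 0.021], [0.354, 0.036]]
side0 [276 212  16   9  69] ((283.5776062011719, 216.3189697265625), (16.544612884521484, 4.070499897003174), 23.198589324951172) [0.46523226 0.10102723]
[[0.483, 0.108], [0.479, 0.098], [0.45, 0.117], [0.454, 0.127]]
base [[ 0.62802387 -0.0416153 ]
 [ 0.64150943 -0.12684309]
 [ 0.5141384  -0.14756716]
 [ 0.49967579 -0.06206496]] [ 0.57083687 -0.09452263] [np.float64(0.1299669906586936), np.float64(0.08628810332186138), np.float64(0.12904598243293708), np.float64(0.08671674053898763)]
jigx yaw 9.146778518246666
jigy yaw 99.29675084303547
slot [array([ 0.58498852, -0.07669865]), array([ 0.58801247, -0.10896379]), array([ 0.57652934, -0.11019218]), array([ 0.57289348, -0.07798331])] [ 0.58076313 -0.09315109  0.05      ]
pill [ 0.41273186 -0.19012176  0.06      ] carton [0.68281523 0.16371579 0.052     ] glue [0.6855766  0.00583688 0.12      ]
```

```bash
python3 - <<'E'
import numpy as np
p=np.array([.160,-.454])
a=np.radians(np.linspace(-70.5,8,15)); P=np.c_[.48*np.cos(a),.48*np.sin(a)]
print(np.round(np.diff(P,axis=0)*10,2).tolist())
E
```

```text
[[0.43, 0.18], [0.41, 0.22], [0.39, 0.26], [0.36, 0.3], [0.33, 0.33], [0.3, 0.36], [0.26, 0.39], [0.22, 0.41], [0.18, 0.43], [0.14, 0.45], [0.09, 0.46], [0.05, 0.47], [0.0, 0.47], [-0.04, 0.47]]
```

move_arm(
  steps=[
    {"jaw":-1,"travel":[-0.16,0.45,0],"angular":[0,0,0.07]},
    {"jaw":-1,"travel":[-0.16,0.45,0],"angular":[0,0,0.07]},
    {"jaw":-1,"travel":[-0.16,0.45,0],"angular":[0,0,0.07]},
  ],
)

```text
time: 1.2
tool_pos: [0.1604, -0.4539, 0.2424]
eef_rot: [-180.0, 0.4, -44.7]
contact_force: [0.6, 0.2, 1.7]
finger_gap: 0.0855
```

move_arm(
  steps=[
    {"jaw":-1,"travel":[0.43,0.18,0],"angular":[0,0,0.07]},
    {"jaw":-1,"travel":[0.41,0.22,0],"angular":[0,0,0.07]},
    {"jaw":-1,"travel":[0.39,0.26,0],"angular":[0,0,0.07]},
    {"jaw":-1,"travel":[0.36,0.3,0],"angular":[0,0,0.07]},
    {"jaw":-1,"travel":[0.33,0.33,0],"angular":[0,0,0.07]},
    {"jaw":-1,"travel":[0.3,0.36,0],"angular":[0,0,0.07]},
    {"jaw":-1,"travel":[0.26,0.39,0],"angular":[0,0,0.07]},
  ],
)

```text
time: 1.9
tool_pos: [0.4055, -0.2405, 0.2429]
eef_rot: [179.7, 0.5, 14.9]
contact_force: [0.3, -0.4, -0.2]
finger_gap: 0.0855
```

move_arm(
  steps=[
    {"jaw":-1,"travel":[0.2,0.42,0],"angular":[0,0,0.07]},
    {"jaw":-1,"travel":[0.18,0.43,0],"angular":[0,0,0.07]},
    {"jaw":-1,"travel":[0.1,0.45,0],"angular":[0,0,0.07]},
    {"jaw":-1,"travel":[0.06,0.46,0],"angular":[0,0,0.07]},
    {"jaw":-1,"travel":[0.04,0.47,0],"angular":[0,0,0.07]},
    {"jaw":-1,"travel":[0.0,0.47,0],"angular":[0,0,0.015]},
    {"jaw":-1,"travel":[0.0,0.45,-0.3],"angular":[0,0,0]},
    {"jaw":-1,"travel":[0,0.2,-0.3],"angular":[0,0,0]},
    {"jaw":-1,"travel":[0,0,0],"angular":[0,0,0]},
  ],
)

```text
time: 2.8
tool_pos: [0.4668, 0.1115, 0.1883]
eef_rot: [179.2, 0.0, 60.7]
contact_force: [-1.1, -0.4, 0.2]
finger_gap: 0.0854
```

```bash
python3 - <<'E'
from h import *
c=snap('wrist','w1'); print(-np.asarray(c['R']).T@c['t'])
for l in('knob','wing'):
  for r in arm.search_frame('wrist',l): print(l,np.round(r['point']),round(r['confidence'],2),ray(c,r['point'],.052))
for z in(.052,.072): print(z,px(c,[.465,.107,z]))
s=arm.sense(); print(s['tool_pos'],s['eef_rot'])
E
```

```text
[0.39237914 0.15382787 0.31286533]
knob [ 93. 128.] 0.85 [0.37071421 0.02124564 0.052     ]
knob [254. 175.] 0.63 [0.46287786 0.10921235 0.052     ]
wing [278. 362.] 0.73 [0.64306785 0.03364651 0.052     ]
wing [ 98. 128.] 0.71 [0.37292677 0.02425984 0.052     ]
wing [255. 177.] 0.57 [0.46471327 0.10890121 0.052     ]
0.052 [252.70238138 178.20916078]
0.072 [252.2138803  186.67035416]
[0.46960599 0.10776874 0.19176918] [ 1.78971045e+02 -8.22396690e-02  6.03843628e+01]
```

View pics/w1.png

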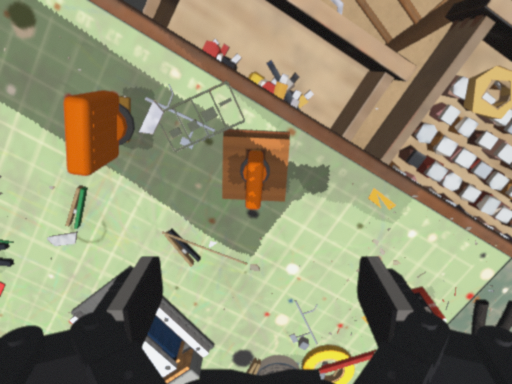

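```bash
python3 - <<'E'
import cv2
b=cv2.imread('pics/w1.png')
cv2.imwrite('pics/cw1.png',cv2.resize(b[120:225,205:310],None,fx=6,fy=6,interpolation=cv2.INTER_CUBIC)[:600])
E
```

```text
(no output)
```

View pics/cw1.png

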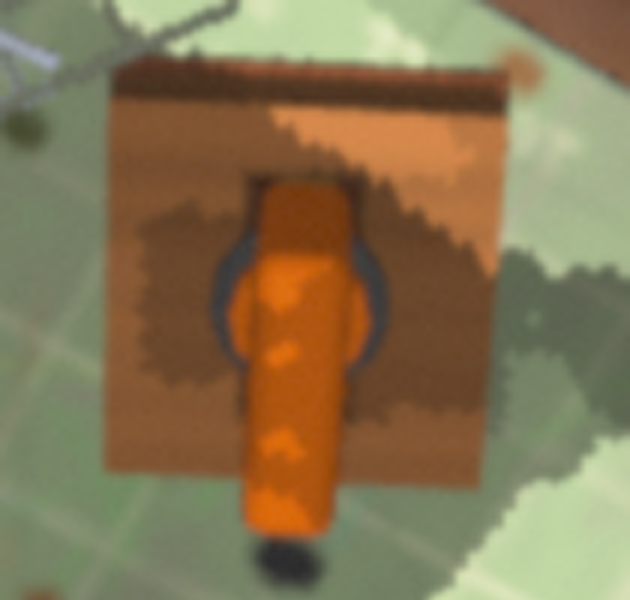

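```bash
python3 - <<'E'
from h import *
c=dict(np.load('pics/w1.npz'))
f=lambda x,y:(x/6+205-.42,y/6+120-.42)
def do(P,z):
    q=np.array([ray(c,f(*p),z)[:2] for p in P]); d=q[0]+q[1]-q[2]-q[3]
    e=[np.linalg.norm(q[i]-q[i-1]) for i in range(4)]
    print(z,q.mean(0),np.degrees(np.arctan2(d[1],d[0])),np.round(e,4))
do([(260,250),(350,252),(333,535),(245,530)],.072)
do([(108,97),(507,110),(480,488),(105,470)],.028)
E
```

```text
0.072 [0.4648292  0.10866423] 147.3348339822774 [0.0367 0.0108 0.0371 0.0112]
0.028 [0.46531517 0.10818702] 148.24802422465208 [0.0557 0.0555 0.0568 0.0557]
```

move_arm(
  steps=[
    {"jaw":-1,"travel":[-0.04,0,-0.3],"angular":[0.004,0.007,-0.02]},
    {"jaw":-1,"travel":[0,0,-0.35],"angular":[0,0,0]},
    {"jaw":-1,"travel":[0,0,-0.3],"angular":[0,0,0]},
    {"jaw":-1,"travel":[0,0,0],"angular":[0,0,0]},
  ],
)

```text
time: 3.35
tool_pos: [0.4715, 0.1003, 0.1002]
eef_rot: [179.3, -0.3, 57.1]
contact_force: [-0.6, -0.5, 0.8]
finger_gap: 0.0856
```

```bash
python3 - <<'E'
from h import *
c=snap('wrist','w2')
s=arm.sense(); print(s['tool_pos'],s['eef_rot'],s['contact_force'],s['time'])
E
```

```text
[0.47284843 0.10072993 0.10224243] [179.20060866  -0.4007886   57.11857977] [ 0.70424996 -0.85769075  0.77417295] 3.4
```

View pics/w2.png

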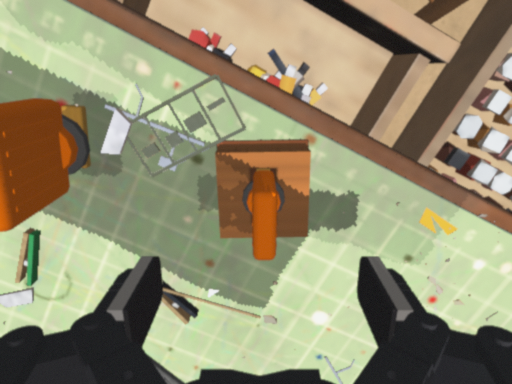

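```bash
python3 - <<'E'
from h import *
c=dict(np.load('pics/w2.npz')); b=cv2.imread('pics/w2.png')
cv2.imwrite('pics/cw2.png',cv2.resize(b[130:270,200:320],None,fx=4,fy=4,interpolation=cv2.INTER_CUBIC))
R=c['R'];print(-R.T@c['t'])
E
```

```text
[0.39969823 0.14666023 0.22486178]
```

View pics/cw2.png

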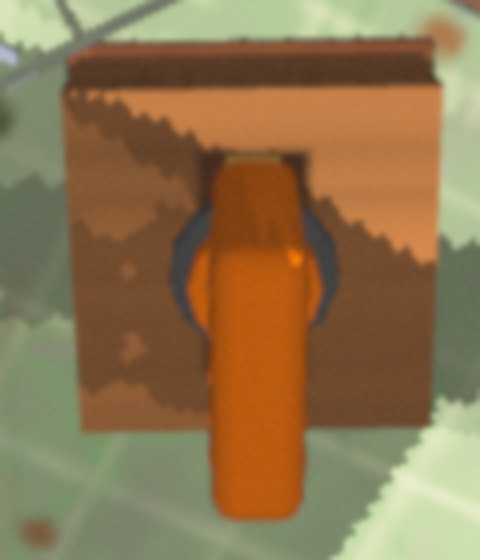

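move_arm(
  steps=[
    {"jaw":-1,"travel":[-0.07,0.07,0],"angular":[0.003,0.006,0.008]},
    {"jaw":-1,"travel":[0,0,0],"angular":[0,0,0]},
  ],
)

```text
time: 3.6
tool_pos: [0.4677, 0.1074, 0.1059]
eef_rot: [179.9, -0.5, 58.0]
contact_force: [-0.3, 0.4, 0.4]
finger_gap: 0.0855
```

```bash
python3 - <<'E'
from h import *
c=dict(np.load('pics/w2.npz'))
f=lambda x,y:(x/4+200-.4,y/4+130-.4)
def do(P,z):
    q=np.array([ray(c,f(*p),z)[:2] for p in P]); d=q[0]+q[1]-q[2]-q[3]
    e=[np.linalg.norm(q[i]-q[i-1]) for i in range(4)]
    print(z,q.mean(0),np.degrees(np.arctan2(d[1],d[0])),np.round(e,4))
do([(215,247),(306,247),(302,520),(212,520)],.072)
do([(64,88),(442,86),(432,426),(82,432)],.028)
s=[arm.sense()['tool_pos'] for _ in range(3)];print(s,arm.sense()['eef_rot'])
E
```

```text
0.072 [0.46475199 0.1084052 ] 146.69306549614132 [0.0371 0.0108 0.0371 0.0115]
0.028 [0.46563017 0.10818105] 147.91449704816077 [0.0564 0.0553 0.0557 0.056 ]
[array([0.46774273, 0.10741206, 0.10594509]), array([0.46774273, 0.10741206, 0.10594509]), array([0.46774273, 0.10741206, 0.10594509])] [179.85537508  -0.46234539  58.00174625]
```

move_arm(
  steps=[
    {"jaw":-1,"travel":[-0.03,0.01,-0.3],"angular":[0,0,0]},
    {"jaw":-1,"travel":[0,0,0],"angular":[0,0,0]},
  ],
)

```text
time: 3.8
tool_pos: [0.4675, 0.1085, 0.0793]
eef_rot: [179.5, -0.7, 58.0]
contact_force: [-0.2, 0.6, 0.0]
finger_gap: 0.0857
```

move_arm(
  steps=[
    {"jaw":-1,"travel":[-0.025,0,-0.22],"angular":[-0.003,0.006,-0.003]},
    {"jaw":-1,"travel":[0,0,0],"angular":[0,0,0]},
  ],
)

```text
time: 4.0
tool_pos: [0.4674, 0.1089, 0.0607]
eef_rot: [179.7, -0.1, 57.6]
contact_force: [-0.3, -0.1, -1.2]
finger_gap: 0.0852
```

move_arm(
  steps=[
    {"jaw":-1,"travel":[-0.025,-0.005,-0.05],"angular":[0,0,0]},
    {"jaw":-1,"travel":[-0.01,0,0],"angular":[0,0,0]},
  ],
)

```text
time: 4.2
tool_pos: [0.4658, 0.109, 0.0588]
eef_rot: [179.6, -0.3, 57.6]
contact_force: [-0.1, 0.3, 0.5]
finger_gap: 0.0854
```

move_arm(
  steps=[
    {"jaw":1,"travel":[0,0,-0.02],"angular":[0,0,0]},
    {"jaw":1,"travel":[0,0,0],"angular":[0,0,0]},
    {"jaw":1,"travel":[0,0,0],"angular":[0,0,0]},
    {"jaw":1,"travel":[0,0,0],"angular":[0,0,0]},
    {"jaw":1,"travel":[0,0,0],"angular":[0,0,0]},
    {"jaw":1,"travel":[0,0,0],"angular":[0,0,0]},
  ],
  grip_force=45,
)

```text
time: 4.8
tool_pos: [0.4675, 0.1092, 0.0596]
eef_rot: [179.3, -0.4, 57.6]
contact_force: [-0.6, -0.5, 1.5]
finger_gap: 0.0116
```

move_arm(
  steps=[
    {"jaw":1,"travel":[0,0,0],"angular":[0,0,0]},
    {"jaw":1,"travel":[0,0,0],"angular":[0,0,0]},
    {"jaw":1,"travel":[0,0,0],"angular":[0,0,0]},
    {"jaw":1,"travel":[0,0,0],"angular":[0,0,0]},
  ],
)

```text
time: 5.2
tool_pos: [0.4675, 0.1092, 0.0596]
eef_rot: [179.3, -0.4, 57.6]
contact_force: [-0.3, -0.7, 2.3]
finger_gap: 0.0111
```

move_arm(
  steps=[
    {"jaw":1,"travel":[0,0,0.15],"angular":[0,0,0]},
    {"jaw":1,"travel":[0,0,0.2],"angular":[0,0,0]},
    {"jaw":1,"travel":[0,0,0.4],"angular":[0,0,0]},
    {"jaw":1,"travel":[0,0,0.4],"angular":[0,0,0]},
    {"jaw":1,"travel":[0,0,0],"angular":[0,0,0]},
  ],
)

```text
time: 5.7
tool_pos: [0.4648, 0.1091, 0.1763]
eef_rot: [179.7, -0.3, 57.7]
contact_force: [1.2, 0.2, -0.9]
finger_gap: 0.0113
```

```bash
python3 - <<'E'
from h import *
c=snap('wrist','w3');c=snap('side','s3')
s=arm.sense(); print(s['tool_pos'],s['eef_rot'],s['contact_force'],s['time'])
a=cv2.imread('pics/w3.png');b=cv2.imread('pics/s3.png')
p=np.round(px(c,s['tool_pos'])).astype(int);print(p)
b=cv2.resize(b[p[1]-48:p[1]+48,p[0]-48:p[0]+48],(384,384),interpolation=cv2.INTER_CUBIC)
cv2.imwrite('pics/c3.png',np.hstack([a[:,100:480],b]))
E
```

```text
[0.46273075 0.10799675 0.17220282] [ 1.79910892e+02 -4.09437371e-02  5.76427920e+01] [ 0.6189894   0.18903527 -0.72808032] 5.8
[287 176]
```

View pics/c3.png

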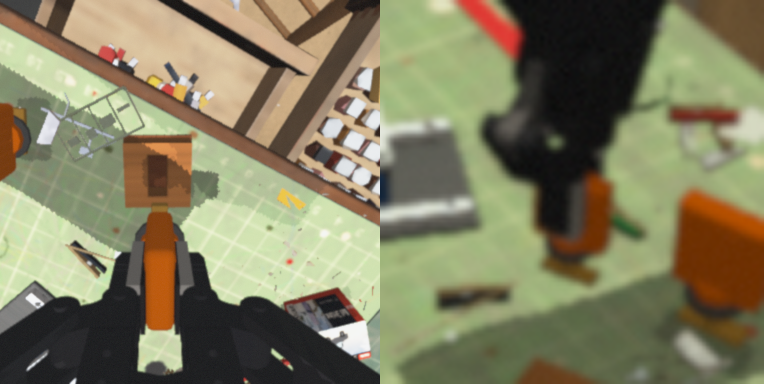

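move_arm(
  steps=[
    {"jaw":1,"travel":[0.2,-0.4,0],"angular":[0,0,-0.067]},
    {"jaw":1,"travel":[0.2,-0.4,0],"angular":[0,0,-0.067]},
    {"jaw":1,"travel":[0.2,-0.4,0],"angular":[0,0,-0.067]},
    {"jaw":1,"travel":[0.2,-0.4,0],"angular":[0,0,-0.067]},
    {"jaw":1,"travel":[0.2,-0.4,0],"angular":[0,0,-0.067]},
    {"jaw":1,"travel":[0.2,-0.4,0],"angular":[0,0,-0.067]},
    {"jaw":1,"travel":[0,0,0],"angular":[0,0,0]},
    {"jaw":1,"travel":[0,0,0],"angular":[0,0,0]},
  ],
)

```text
time: 6.6
tool_pos: [0.5779, -0.1414, 0.157]
eef_rot: [-179.8, 1.0, 7.7]
contact_force: [-0.7, 0.9, -0.4]
finger_gap: 0.0115
```

```bash
python3 - <<'E'
from h import *
c=snap('wrist','w4')
s=arm.sense(); print(s['tool_pos'],s['eef_rot'],s['contact_force'],s['time'])
E
```

```text
[ 0.57742107 -0.14231258  0.15678835] [-179.80484907    1.03474198    7.6705177 ] [-1.36804249 -0.85424531 -0.3097014 ] 6.65
```

View pics/w4.png

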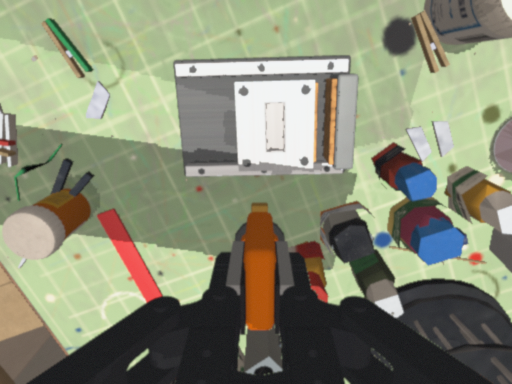

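```bash
python3 - <<'E'
import cv2
b=cv2.imread('pics/w4.png')
cv2.imwrite('pics/cw4.png',cv2.resize(b[45:185,165:365],None,fx=4,fy=4,interpolation=cv2.INTER_CUBIC))
E
```

```text
(no output)
```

View pics/cw4.png

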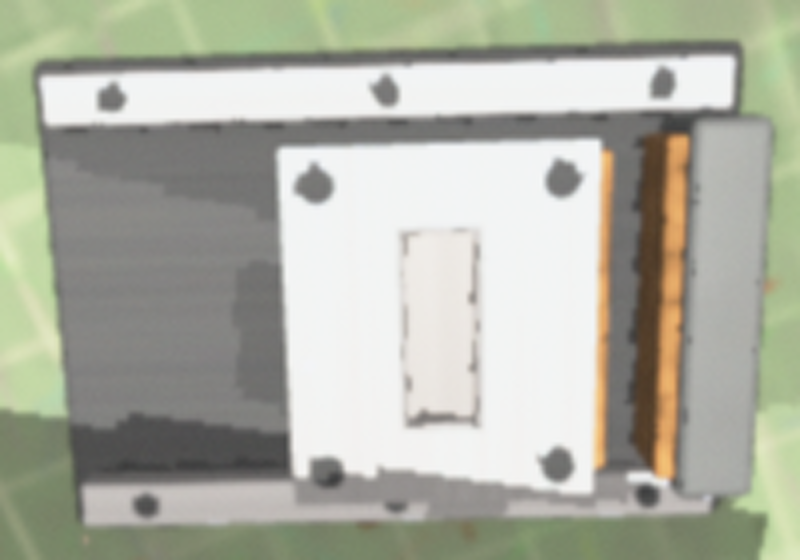

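```bash
python3 - <<'E'
from h import *
c=dict(np.load('pics/w4.npz'))
f=lambda x,y:(x/4+165-.4,y/4+45-.4)
def do(P,z):
    q=np.array([ray(c,f(*p),z)[:2] for p in P]); d=q[0]+q[1]-q[2]-q[3];d2=q[1]+q[2]-q[0]-q[3]
    e=[np.linalg.norm(q[i]-q[i-1]) for i in range(4)]
    print(z,q.mean(0),np.degrees(np.arctan2(d[1],d[0])),np.degrees(np.arctan2(d2[1],d2[0])),np.round(e,4))
do([(402,231),(479,231),(479,424),(407,424)],.050)
do([(314,184),(562,177),(557,463),(327,472)],.050)
do([(277,148),(602,140),(592,492),(293,500)],.050)
do([(38,68),(738,46),(712,510),(82,522)],.014)
E
```

```text
0.05 [ 0.58077507 -0.09282672] 99.2688531589942 7.841235399629514 [0.0324 0.0127 0.0324 0.0124]
0.05 [ 0.58042394 -0.09272787] 99.29611866300678 9.773782656380499 [0.0484 0.0403 0.0478 0.04  ]
0.05 [ 0.58052478 -0.09244505] 99.00316285882494 9.309605735433756 [0.0591 0.0524 0.0587 0.0524]
0.014 [ 0.57190099 -0.09368295] 99.04264551151812 9.232983917320432 [0.0872 0.1281 0.0878 0.1281]
```

```bash
python3 - <<'E'
import cv2
b=cv2.imread('pics/w4.png')
cv2.imwrite('pics/ck4.png',cv2.resize(b[195:345,200:320],None,fx=4,fy=4,interpolation=cv2.INTER_CUBIC))
E
```

```text
(no output)
```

View pics/ck4.png

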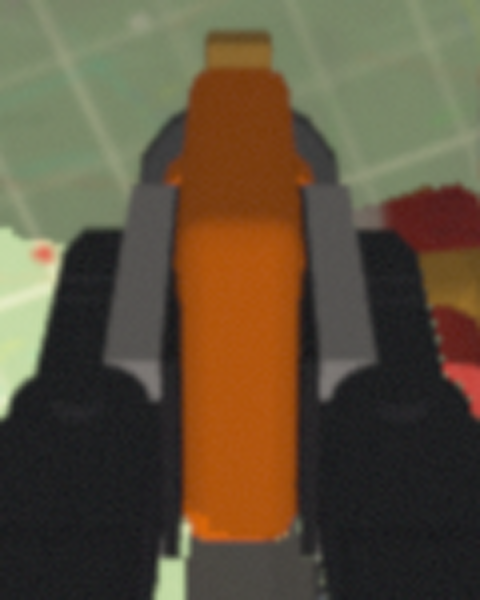

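```bash
python3 - <<'E'
from h import *
c=dict(np.load('pics/w4.npz'))
f=lambda x,y:(x/4+200-.4,y/4+195-.4)
t=np.array([0.57742107,-0.14231258,0.15678835])
from scipy.spatial.transform import Rotation as Ro
R=Ro.from_euler('xyz',[-179.8,1.035,7.67],degrees=True).as_matrix()
print('tool z',R[:,2])
for dz in(-.052,-.0496,-.047):
  e=ray(c,f(238.5,34),t[2]+dz); print('foot end in tool',R.T@(e-t), np.linalg.norm(ray(c,f(206,34),t[2]+dz)-ray(c,f(271,34),t[2]+dz)))
for dz in(.010,.0124,.015):
  q=np.array([ray(c,f(*p),t[2]+dz) for p in[(180,225),(303,225),(298,538),(184,535)]]); print('wing',R.T@(q.mean(0)-t),np.linalg.norm(q[0]-q[1]),np.linalg.norm((q[0]+q[1]-q[2]-q[3])/2), (R.T@(q[0]+q[1]-q[2]-q[3])/2))
E
```

```text
tool z [-0.01836735  0.00104859 -0.99983076]
foot end in tool [ 0.00117397 -0.01481878  0.05203932] 0.009020293189006682
foot end in tool [ 0.00117238 -0.0157672   0.04964225] 0.008898855365704762
foot end in tool [ 0.00117066 -0.01679466  0.04704543] 0.008767297723794393
wing [ 0.0014059  -0.00167004 -0.01002126] 0.01169265152800745 0.036349789004915284 [ 1.93431355e-05 -3.63495636e-02  1.26534971e-04]
wing [ 0.00139868 -0.00339561 -0.01241551] 0.011451296082355898 0.03559946992599585 [ 1.89438616e-05 -3.55992492e-02  1.23923082e-04]
wing [ 0.00139085 -0.00526498 -0.01500929] 0.01118982768290019 0.03478662425716649 [ 1.85113148e-05 -3.47864086e-02  1.21093536e-04]
```

move_arm(
  steps=[
    {"jaw":1,"travel":[0.01,0.24,-0.1],"angular":[0,-0.008,0.012]},
    {"jaw":1,"travel":[0.01,0.24,-0.1],"angular":[0,0,0]},
    {"jaw":1,"travel":[0,0,0],"angular":[0,0,0]},
    {"jaw":1,"travel":[0,0,0],"angular":[0,0,0]},
  ],
)

```text
time: 7.05
tool_pos: [0.5766, -0.0901, 0.1329]
eef_rot: [-179.9, 0.3, 9.5]
contact_force: [-0.0, -0.1, -1.6]
finger_gap: 0.0114
```

```bash
python3 - <<'E'
from h import *
s=arm.sense(); print(s['tool_pos'],s['eef_rot'],s['contact_force'],s['time'])
E
```

```text
[ 0.57657113 -0.09006072  0.13291234] [-179.8538786     0.34277211    9.52610029] [-0.00969295 -0.07426051 -1.57120616] 7.05
```

Correct xy and lower to TCP z ≈ 0.112.

move_arm(
  steps=[
    {"jaw":1,"travel":[0.03,-0.04,-0.1],"angular":[-0.001,-0.003,-0.002]},
    {"jaw":1,"travel":[0,0,-0.08],"angular":[0,0,0]},
    {"jaw":1,"travel":[0,0,0],"angular":[0,0,0]},
  ],
)

```text
time: 7.35
tool_pos: [0.5794, -0.0951, 0.1134]
eef_rot: [179.9, -0.0, 9.3]
contact_force: [0.3, 0.9, -1.2]
finger_gap: 0.0114
```

```bash
cat > look.py <<'E'
from h import *
import sys
n=sys.argv[1]; c=snap('wrist',n)
s=arm.sense(); print(s['tool_pos'],s['eef_rot'],s['contact_force'],s['time'])
b=cv2.imread(f'pics/{n}.png'); cv2.imwrite(f'pics/c{n}.png',cv2.resize(b[130:280,170:360],None,fx=4,fy=4,interpolation=cv2.INTER_CUBIC))
E
python3 look.py w5
```

```text
[ 0.5795741  -0.0954318   0.11386227] [ 1.79886377e+02 -2.38084613e-02  9.27854982e+00] [ 1.01277084 -1.00211101 -0.31083132] 7.4
```

View pics/cw5.png

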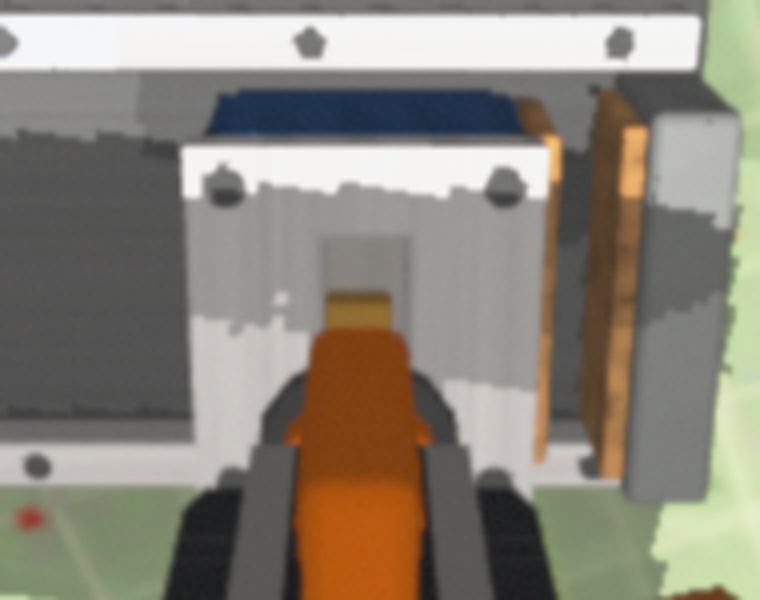

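```bash
python3 - <<'E'
from h import *
c=dict(np.load('pics/w5.npz'))
f=lambda x,y:(x/4+170-.4,y/4+130-.4)
zf=.11386-.0496
a=np.radians(9.2); ux=np.array([np.cos(a),np.sin(a)]);uy=np.array([-ux[1],ux[0]])
F=ray(c,f(358.5,294),zf)[:2]; S=ray(c,f(366,236),.05)[:2]
print(F,S,'foot end minus slot end: x',(F-S)@ux,'y',(F-S)@uy,'(want y -2)')
print(np.linalg.norm(ray(c,f(326,294),zf)-ray(c,f(391,294),zf)),np.linalg.norm(ray(c,f(320,240),.05)-ray(c,f(412,240),.05)))
E
```

```text
[ 0.57754551 -0.08007327] [ 0.57807619 -0.07656709] foot end minus slot end: x -0.0010844266848183922 y -0.0033762278854875803 (want y -2)
0.008856392773761863 0.013373787849407107
```

move_arm(
  steps=[
    {"jaw":1,"travel":[0.01,0.013,-0.05],"angular":[0,0,0]},
    {"jaw":1,"travel":[0,0,-0.03],"angular":[0,0,0]},
    {"jaw":1,"travel":[0,0,0],"angular":[0,0,0]},
  ],
)

```text
time: 7.7
tool_pos: [0.5809, -0.0951, 0.1055]
eef_rot: [179.9, -0.1, 9.2]
contact_force: [0.1, -0.1, -1.1]
finger_gap: 0.0114
```

```bash
python3 look.py w6
```

```text
[ 0.58099077 -0.0950281   0.10566642] [ 1.79863846e+02 -6.39893936e-02  9.19011423e+00] [-0.53125288  0.03984999 -0.50529076] 7.75
```

View pics/cw6.png

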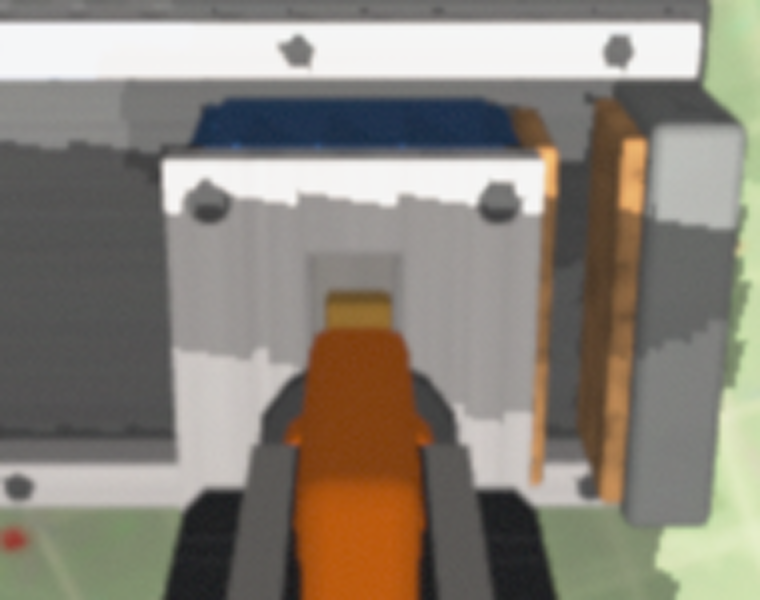

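```bash
cat > rel.py <<'E'
from h import *
import sys
n,z,fx,fy,sx,sy=sys.argv[1],*map(float,sys.argv[2:])
c=dict(np.load(f'pics/{n}.npz'))
f=lambda x,y:(x/4+170-.4,y/4+130-.4)
zf=z-.0496
a=np.radians(9.2); ux=np.array([np.cos(a),np.sin(a)]);uy=np.array([-ux[1],ux[0]])
F=ray(c,f(fx,fy),zf)[:2]; S=ray(c,f(sx,sy),.05)[:2]
print('foot z',zf,'foot end minus slot end mm: x',1e3*(F-S)@ux,'y',1e3*(F-S)@uy,'(want y -2)')
d=F-S-uy*-.002; print('move world mm',-1e3*(d@ux*ux+d@uy*uy))
E
python3 rel.py w6 .10567 358.5 294 355 253
```

```text
foot z 0.05607 foot end minus slot end mm: x 0.4803888246676996 y -3.7395886671148926 (want y -2)
move world mm [-0.75233673  1.64040592]
```

move_arm(
  steps=[
    {"jaw":1,"travel":[-0.007,0.017,-0.02],"angular":[0,0,0]},
    {"jaw":1,"travel":[0,0,0],"angular":[0,0,0]},
  ],
)

```text
time: 7.95
tool_pos: [0.5804, -0.0932, 0.1038]
eef_rot: [179.9, -0.1, 9.2]
contact_force: [-0.8, 0.2, -0.0]
finger_gap: 0.0113
```

```bash
python3 look.py w7
```

```text
[ 0.5805856  -0.09337078  0.10402303] [ 1.79845491e+02 -1.08717133e-01  9.17846942e+00] [ 0.37915273  0.08203415 -1.26179999] 8.0
```

View pics/cw7.png

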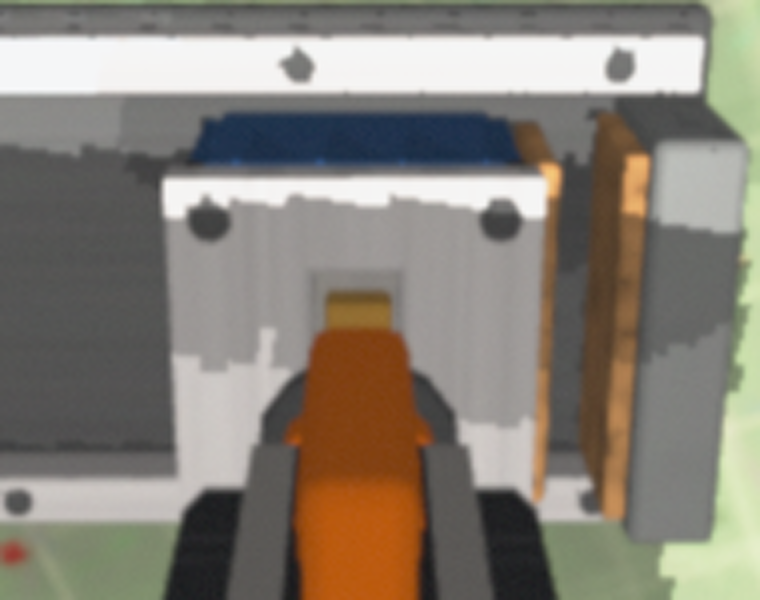

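```bash
python3 rel.py w7 .104 358.5 294 356 270
```

```text
foot z 0.0544 foot end minus slot end mm: x 0.3395196994211323 y -1.8325159174153103 (want y -2)
move world mm [-0.30837465 -0.21961242]
```

move_arm(
  steps=[
    {"jaw":1,"travel":[-0.003,0,-0.02],"angular":[0,0,0]},
    {"jaw":1,"travel":[0,0,-0.02],"angular":[0,0,0]},
    {"jaw":1,"travel":[0,0,0],"angular":[0,0,0]},
  ],
)

```text
time: 8.3
tool_pos: [0.5805, -0.0934, 0.1001]
eef_rot: [179.8, -0.1, 9.2]
contact_force: [0.0, -0.3, -0.4]
finger_gap: 0.0112
```

move_arm(
  steps=[
    {"jaw":1,"travel":[-0.002,0,-0.02],"angular":[0,0,0]},
    {"jaw":1,"travel":[0,0,-0.02],"angular":[0,0,0]},
  ],
)

```text
time: 8.5
tool_pos: [0.5804, -0.0935, 0.096]
eef_rot: [179.8, -0.2, 9.2]
contact_force: [0.5, -0.4, -0.0]
finger_gap: 0.0113
```

```bash
python3 look.py w8
```

```text
[ 0.58024355 -0.09340189  0.09564931] [ 1.79824735e+02 -1.43317793e-01  9.18732414e+00] [-0.82693195  0.54060859 -1.49070755] 8.55
```

View pics/cw8.png

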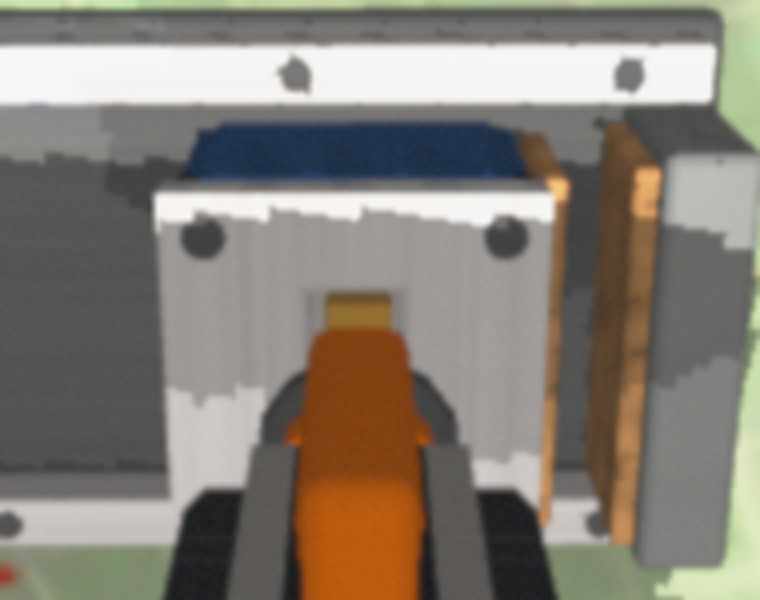

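```bash
python3 rel.py w8 .0957 358.5 294 355.5 291;python3 rel.py w8 .0977 358.5 294 355.5 291
```

```text
foot z 0.046099999999999995 foot end minus slot end mm: x 0.40998366171690476 y -1.9937537792725832 (want y -2)
move world mm [-0.40371109 -0.07171455]
foot z 0.0481 foot end minus slot end mm: x 0.4052115125797209 y -1.1931065868731594 (want y -2)
move world mm [-0.2709919  -0.86129945]
```

move_arm(
  steps=[
    {"jaw":1,"travel":[-0.003,-0.004,-0.02],"angular":[0,0,0]},
    {"jaw":1,"travel":[0,0,-0.02],"angular":[0,0,0]},
  ],
)

```text
time: 8.75
tool_pos: [0.5801, -0.0939, 0.0916]
eef_rot: [179.8, -0.2, 9.2]
contact_force: [-1.8, -0.5, 2.0]
finger_gap: 0.0113
```

move_arm(
  steps=[
    {"jaw":1,"travel":[0,0,-0.02],"angular":[0,0,0]},
    {"jaw":1,"travel":[0,0,-0.02],"angular":[0,0,0]},
    {"jaw":1,"travel":[0,0,-0.02],"angular":[0,0,0]},
  ],
)

```text
time: 9.05
tool_pos: [0.5801, -0.0939, 0.0863]
eef_rot: [179.8, -0.2, 9.2]
contact_force: [-2.2, 0.2, 6.0]
finger_gap: 0.0117
```

move_arm(
  steps=[
    {"jaw":1,"travel":[-0.003,0,-0.025],"angular":[0,0,0]},
    {"jaw":1,"travel":[0,0,-0.02],"angular":[0,0,0]},
  ],
)

```text
time: 9.25
tool_pos: [0.5802, -0.0938, 0.0829]
eef_rot: [179.7, -0.2, 9.2]
contact_force: [-4.5, 0.4, 8.9]
finger_gap: 0.0115
```

move_arm(
  steps=[
    {"jaw":1,"travel":[-0.005,0.002,-0.005],"angular":[0,0,-0.05]},
    {"jaw":1,"travel":[-0.002,0.002,-0.004],"angular":[0,0,-0.05]},
  ],
)

```text
time: 9.45
tool_pos: [0.5813, -0.0937, 0.0838]
eef_rot: [179.7, -0.5, -3.1]
contact_force: [-2.1, 1.1, 6.9]
finger_gap: 0.0112
```

move_arm(
  steps=[
    {"jaw":1,"travel":[-0.008,0.002,-0.018],"angular":[0,0,-0.06]},
    {"jaw":1,"travel":[-0.002,0.002,-0.006],"angular":[0,0,-0.06]},
  ],
)

```text
time: 9.65
tool_pos: [0.5809, -0.0932, 0.0832]
eef_rot: [179.7, -0.6, -18.0]
contact_force: [-3.7, 0.2, 6.6]
finger_gap: 0.0111
```

move_arm(
  steps=[
    {"jaw":1,"travel":[-0.01,0.002,-0.01],"angular":[0,0,-0.065]},
    {"jaw":1,"travel":[-0.004,0.002,-0.008],"angular":[0,0,-0.065]},
    {"jaw":1,"travel":[-0.002,0.002,-0.006],"angular":[0,0,-0.065]},
  ],
)

```text
time: 9.95
tool_pos: [0.5802, -0.0922, 0.0832]
eef_rot: [179.8, -0.7, -42.4]
contact_force: [-4.1, -0.4, 6.6]
finger_gap: 0.0112
```

```bash
python3 look.py w9; python3 -c "
from h import *
s=arm.sense();print(s['torque'],s['contact_force'],s['joint_positions'])"
```

```text
[ 0.58015301 -0.09214369  0.08326538] [179.75227321  -0.74552388 -42.90950136] [-4.88436072  1.32741135  7.74365327] 10.0
[ 0.03011688  1.00407509 -0.00866167] [-4.88436072  1.32741135  7.74365327] [ 19.30202242  25.84519044 -17.65845769  96.07562556   9.64534328
  59.08760168 -44.52776703]
```

View pics/w9.png

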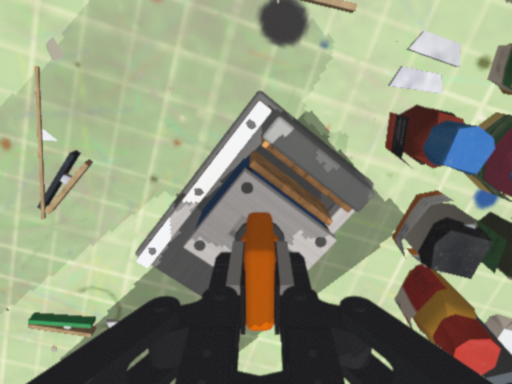

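move_arm(
  steps=[
    {"jaw":1,"travel":[-0.015,0.002,-0.01],"angular":[0,0,-0.065]},
    {"jaw":1,"travel":[-0.008,0.002,-0.008],"angular":[0,0,-0.065]},
    {"jaw":1,"travel":[-0.004,0.002,-0.006],"angular":[0,0,-0.065]},
  ],
)

```text
time: 10.3
tool_pos: [0.5797, -0.0918, 0.0838]
eef_rot: [180.0, -1.0, -67.0]
contact_force: [-3.8, 0.9, 6.8]
finger_gap: 0.0115
```

move_arm(
  steps=[
    {"jaw":1,"travel":[-0.006,0.002,-0.012],"angular":[0.004,0.002,-0.06]},
    {"jaw":1,"travel":[-0.006,0.002,-0.008],"angular":[0.004,0.002,-0.06]},
    {"jaw":1,"travel":[-0.005,0,-0.004],"angular":[0,0,0]},
  ],
)

```text
time: 10.6
tool_pos: [0.5797, -0.0917, 0.0842]
eef_rot: [-180.0, -0.1, -82.3]
contact_force: [-2.4, -0.5, 6.3]
finger_gap: 0.0112
```

```bash
python3 look.py w10
```

```text
[ 0.57969535 -0.09169569  0.08422942] [-1.79970672e+02 -6.89086564e-02 -8.21195153e+01] [-1.76462279 -0.23114674  7.1611688 ] 10.65
```

View pics/w10.png

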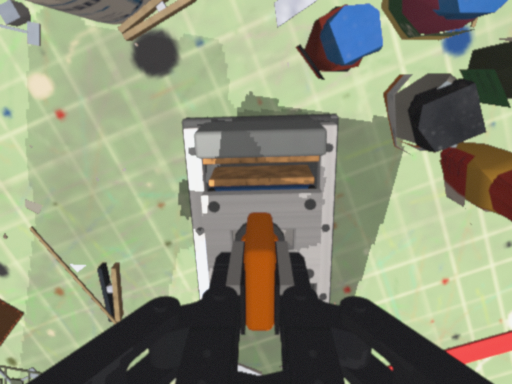

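move_arm(
  steps=[
    {"jaw":1,"travel":[0,0,0.01],"angular":[0,0,0.01]},
    {"jaw":1,"travel":[0,0,0.008],"angular":[0,0,0]},
    {"jaw":1,"travel":[0,0,0.008],"angular":[0,0,0]},
  ],
)

```text
time: 10.95
tool_pos: [0.5796, -0.0917, 0.0875]
eef_rot: [-180.0, -0.1, -80.9]
contact_force: [-1.6, 1.1, 2.4]
finger_gap: 0.0111
```

move_arm(
  steps=[
    {"jaw":1,"travel":[0,0,0.005],"angular":[0,0,0]},
    {"jaw":1,"travel":[0,0,0.003],"angular":[0,0,0]},
  ],
)

```text
time: 11.15
tool_pos: [0.5796, -0.0916, 0.0876]
eef_rot: [-180.0, -0.1, -80.9]
contact_force: [0.8, -0.4, -0.5]
finger_gap: 0.0111
```

move_arm(
  steps=[
    {"jaw":0,"travel":[0,0,0],"angular":[0,0,0]},
    {"jaw":0,"travel":[0,0,0],"angular":[0,0,0]},
    {"jaw":0,"travel":[0,0,0],"angular":[0,0,0]},
    {"jaw":0,"travel":[0,0,0],"angular":[0,0,0]},
  ],
)

```text
time: 11.55
tool_pos: [0.5798, -0.0916, 0.0871]
eef_rot: [-180.0, -0.1, -80.9]
contact_force: [-0.0, -0.2, 0.2]
finger_gap: 0.0427
```

```bash
python3 look.py w11
```

```text
[ 0.57981878 -0.0915354   0.08709275] [-1.79967878e+02 -6.83874355e-02 -8.09296611e+01] [ 0.55238207 -0.2482697   0.31558326] 11.6
```

View pics/w11.png

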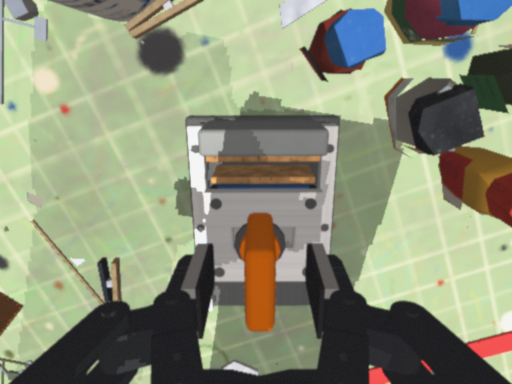

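Released and the knob stands crosswise. Retreat straight up and check.

move_arm(
  steps=[
    {"jaw":0,"travel":[0,0,0.2],"angular":[0,0,0]},
    {"jaw":0,"travel":[0,0,0.3],"angular":[0,0,0]},
    {"jaw":0,"travel":[0,0,0.3],"angular":[0,0,0]},
    {"jaw":0,"travel":[-0.4,0,0],"angular":[0,0,0]},
    {"jaw":0,"travel":[-0.4,0,0],"angular":[0,0,0]},
    {"jaw":0,"travel":[0,0,0],"angular":[0,0,0]},
    {"jaw":0,"travel":[0,0,0],"angular":[0,0,0]},
  ],
)

```text
time: 12.3
tool_pos: [0.497, -0.0911, 0.1695]
eef_rot: [-180.0, -0.1, -80.9]
contact_force: [0.8, -0.1, 0.0]
finger_gap: 0.0427
```

```bash
python3 - <<'E'
from h import *
c=snap('wrist','w12');c=snap('side','s12')
s=arm.sense(); print(s['tool_pos'],s['eef_rot'],s['contact_force'],s['time'])
a=cv2.imread('pics/w12.png');b=cv2.imread('pics/s12.png')
b=cv2.resize(b[120:216,190:286],(384,384),interpolation=cv2.INTER_CUBIC)
cv2.imwrite('pics/c12.png',np.hstack([a[:,100:480],b]))
E
```

```text
[ 0.49760261 -0.09106685  0.16923217] [-1.79988161e+02 -4.31372051e-02 -8.08933637e+01] [ 1.37817036 -0.27631496 -0.3134297 ] 12.4
```

View pics/c12.png

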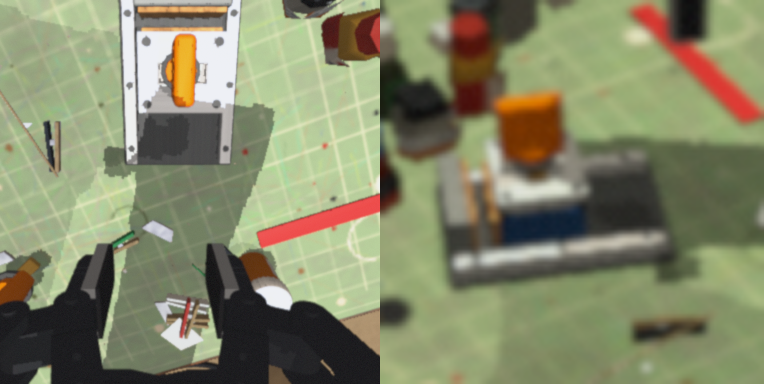

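View pics/s12.png

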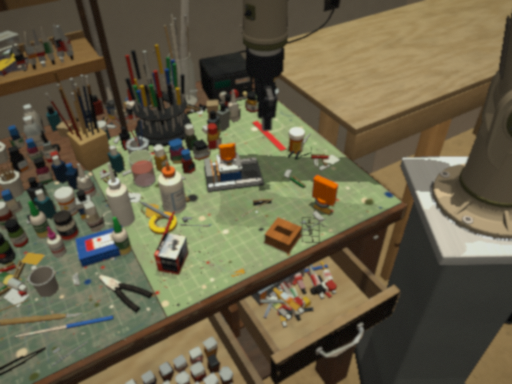

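```bash
python3 - <<'E'
from h import *
import cv2
c=dict(np.load('pics/w12.npz')); im=cv2.imread('pics/w12.png')
cv2.imwrite('pics/cw12.png',cv2.resize(im[20:120,220:350],None,fx=5,fy=5,interpolation=cv2.INTER_CUBIC))
E
```

```text
(no output)
```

View pics/cw12.png

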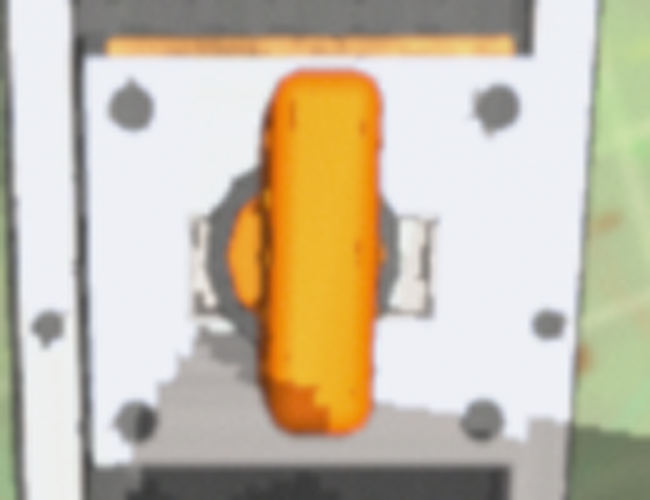

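```bash
python3 - <<'E'
from h import *
c=dict(np.load('pics/w12.npz'))
f=lambda x,y:(x/5+220-.4,y/5+20-.4)
j=np.array([.5718,-.0938]); a=np.radians(9.2); ux=np.array([np.cos(a),np.sin(a)]);uy=np.array([-ux[1],ux[0]])
def do(n,P,z):
    q=np.array([ray(c,f(*p),z)[:2] for p in P]); d=q[0]+q[1]-q[2]-q[3]; m=q.mean(0)-j
    print(n,q.mean(0),'jig xy mm',1e3*m@ux,1e3*m@uy,'yaw',np.degrees(np.arctan2(d[1],d[0])),[round(np.linalg.norm(q[i]-q[i-1])*1e3,1) for i in range(4)])
for z in(.097,.100,.103): do('wing',[(275,72),(381,72),(371,433),(264,433)],z)
do('slot',[(191,217),(437,217),(431,316),(194,316)],.05)
do('collar',[(212,170),(396,170),(396,340),(205,340)],.06)
E
```

```text
wing [ 0.58188665 -0.09095179] jig xy mm 10.412274609817556 1.1989018386618027 yaw 8.641305651982968 [np.float64(37.3), np.float64(11.2), np.float64(37.3), np.float64(12.0)]
wing [ 0.58187231 -0.09074679] jig xy mm 10.430898003951057 1.403559232656284 yaw 8.641305651982988 [np.float64(36.7), np.float64(11.0), np.float64(36.7), np.float64(11.9)]
wing [ 0.58185798 -0.09054179] jig xy mm 10.449521398084553 1.6082166266507378 yaw 8.641305651982963 [np.float64(36.1), np.float64(10.8), np.float64(36.1), np.float64(11.7)]
slot [ 0.58082808 -0.09311764] jig xy mm 9.02104145599244 -0.7698356412252665 yaw 9.384141407308762 [np.float64(12.7), np.float64(32.9), np.float64(12.7), np.float64(32.3)]
collar [ 0.58189365 -0.09083569] jig xy mm 10.437746700586795 1.312396121190817 yaw 8.934484536635091 [np.float64(20.8), np.float64(23.4), np.float64(20.8), np.float64(25.1)]
```

```bash
python3 -c "
from bench import arm
print(arm.hand_in())"
```

```text
the job is handed in; nothing more can be done
None
```

The smaller orange knob is out of its wooden block and locked in the jig's sliding jaw. I released it, backed the arm away and handed the job in at about 12.4 s. No verdict was reported.

**How it went:** I found the slot with the wrist camera, about 9 mm from mid-travel along the jig's x. The foot went through without touching the plate. I pushed it in to about 16.5 mm, turned it a quarter turn and let the spring lift it. Wrist force stayed under about 10 N in every reading.

**Last checks:**

| Check | Measured | Required |
|---|---|---|
| Knob in jig x | about 10.4 mm | within 15 mm |
| Knob in jig y | about 1.4 mm | within 6 mm |
| Foot angle to the jig's x | within about 1° | within 19° |
| Foot underside below jaw top | about 12 mm, from the tool height at release | 10.5 to 14 mm |

- **Upright:** wing and collar centres coincide in the last picture, so the knob stands straight.
- **Locked:** the upward push on the tool dropped to about zero as the foot seated.
- **Other things:** the bottles and the carton looked untouched in the side view; I did not measure their positions again.

**Disagreements:** a sideways force of up to about 5 N showed while turning, as the knob pressed lightly on the jaw. The slot measured the same before and after, so the jaw did not shift visibly. Knob and slot centres differ by about 2 mm in the last picture, which is about what the camera calibration allows.

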